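# Push two grinding slabs into one bed against the battens

### The job

On the glass sheet lie two loose dark stone grinding slabs; push them along the glass with the fingers until they form one straight bed in the corner of the two wooden battens: both flush against the long batten, one of them also home against the short end batten, and the other butted against the first with no gap (either slab may take the corner). Only push: do not pick the slabs up or tip them. Leave the tumblers, bottle, jar, tin, sanding block and brush where they are.

Things in the scene. Friction and masses are not known exactly. Their poses are not given: they have to be found in the camera images.
- sheet: grinding station fixed to the bench, maybe turned a little: greenish glass sheet, x from -170 to 140 mm, y from -240 to 240 mm, 6 mm thick, with two wooden battens 22 mm wide, tops 20 mm above the glass. Origin: on the bench under the sheet; z up, x towards the far long batten, y to the left. Long batten: along y, inner face at x = 115 mm, y from -192 to 248 mm
- corner (a point): inner corner where the inner faces of the two battens meet at a right angle, on the glass top (6 mm above the bench); at x = 115, y = -170 mm of the sheet, same axes as the sheet. The short end batten runs from here towards the robot (-x) for 115 mm, its inner face at y = 0 of this point; the long batten runs to the left (+y), its inner face at x = 0 of this point
- long_slab: loose dark stone slab, 90 mm (its x) by 130 mm (its y), 20 mm thick, about 0.6 kg, lying on the glass. Origin: centre of the underside. Home with its x axis along the sheet's x axis, its 130 mm sides along the long batten. It may lie to the left or the right of the square slab
- square_slab: loose dark stone slab, 90 mm by 90 mm, 20 mm thick, about 0.4 kg, lying on the glass. Origin: centre of the underside; axes along its sides
- tumbler_a: bystander: green glass tumbler cut from a bottle, 72 mm wide, 85 mm tall, on the bench to the right of the sheet, outside the end batten. Origin: centre of the underside
- tumbler_b: bystander: green glass tumbler, 68 mm wide, 70 mm tall, on the bench just beyond the long batten. Origin: centre of the underside
- wine_bottle: bystander: green wine bottle, 74 mm wide, 290 mm tall, on the bench to the right of the sheet. Origin: centre of the underside
- grit_tin: bystander: flat round aluminium tin, 52 mm wide, 22 mm high, on the glass near its near left corner. Origin: centre of the underside
- sanding_block: bystander: cork block 100 x 60 x 28 mm, on the bench to the left of the sheet. Origin: centre of the underside
- jar: bystander: lidded glass jar, 80 mm wide, 100 mm tall, on the bench to the left of the sheet. Origin: centre of the underside
- brush: bystander: long-handled brush lying on the bench to the near right
There are look-alikes about, which are no part of the job. Leave any orange look-alike of the long_slab alone. What is shaped like the square_slab but yellow is not meant.

How it is judged (in metres and radians):
At the end, for the whole second after the job is handed in: Both slabs lie flat and at rest on the glass, their far sides within 4 mm of the long batten and square to it within 0.05 rad; one slab is within 5 mm of the end batten; the other lies beside it with at most 5 mm between them; no bystander has moved 20 mm or tipped (((y of long_slab in the frame of corner between 0.06 and 0.07 m and y of square_slab in the frame of corner between 0.167 and 0.183 m) or (y of square_slab in the frame of corner between 0.04 and 0.05 m and y of long_slab in the frame of corner between 0.147 and 0.163 m)) and horizontal distance between long_slab and square_slab below 0.115 m and x of long_slab in the frame of corner between -0.049 and -0.041 m and x of square_slab in the frame of corner between -0.049 and -0.041 m and angle between the x axis of long_slab and the x axis of sheet, either way round below 0.05 rad and (angle between the x axis of square_slab and the x axis of sheet, either way round below 0.05 rad or angle between the x axis of square_slab and the y axis of sheet, either way round below 0.05 rad) and z of each of long_slab, square_slab in the frame of corner below 0.003 m and angle between each of long_slab, square_slab's own z axis and vertical below 0.05 rad and linear speed of each of long_slab, square_slab below 0.01 m/s and distance of each of tumbler_a, tumbler_b, wine_bottle, grit_tin, sanding_block, jar, brush from where it was at the start of the episode below 0.02 m and angle between each of tumbler_a, tumbler_b, wine_bottle, grit_tin, sanding_block, jar, brush's own z axis and vertical below 0.3 rad); the robot touches nothing.
It fails at once if a slab is lifted 10 mm off the glass or tipped (z of any of long_slab, square_slab in the frame of corner above 0.01 m or angle between any of long_slab, square_slab's own z axis and vertical above 0.2 rad).
It fails at once if a bystander is moved 20 mm or tipped (distance of any of tumbler_a, tumbler_b, wine_bottle, grit_tin, sanding_block, jar, brush from where it was at the start of the episode above 0.02 m or angle between any of tumbler_a, tumbler_b, wine_bottle, grit_tin, sanding_block, jar, brush's own z axis and vertical above 0.3 rad).
It also fails if it takes over 58 s, if anything falls off the work surface, if the arm or the gripper's body presses on something with over 40 N, if the wrist force passes 120 N, or if a joint passes its speed limit or range.

### The arm

A 6-joint arm with a two-finger parallel gripper is mounted at the origin on the work surface. World frame = base frame: x ahead of the robot, y to its left, z up, the work surface at z = 0. Lengths are in m, angles in degrees, forces in N, time in s.
With the tool pointing down it reaches from about 0.25 to 0.775 m from the base axis. Payload 4 kg.
Tool frame: the origin (TCP) lies at the very end of the fingers, on their centre line; the grasp point (between the pads) lies 19 mm behind it; z points along the fingers, y is the line along which they close (so a half turn about z gives the same grasp; the last joint's range is limited). The gripper opens to 94 mm and grips with 3 to 60 N. Pads are 16 mm wide; open, the fingers measure 119 mm over their backs; the gripper's body (75 mm by 177 mm) begins 78 mm behind the grasp point.
Start: joints at [65.311, 4.996, 78.535, -0, 96.463, -5.907], TCP at [0.177, 0.521, 0.206] pointing down, gripper open.
Joint ranges: [-177.83, 177.83], [-43.37, 116.18], [15.69, 146.23], [-61.86, 241.86], [9.47, 152.12], [-147.06, 147.06]. Speed limits (degrees/s): [159.86, 159.86, 180, 180, 180, 180].

### API

Orientations are given as a 3x3 rotation matrix whose columns are the frame's x, y, z axes.
In Python, from cell import bot gives the robot as it stands.
- The arm moves only by the shell command python3 -m jog 'ROWS' [OPENING] [FORCE]. ROWS is a JSON object of lists of equal length, an entry for each row: "linear": the shift along the tool's x, y, z in mm, a list of three; "delta_rot": the turn, a rotation vector about the tool's x, y, z in rad, a list of three. In form: {"linear": [[tx, ty, tz], ...], "delta_rot": [[wx, wy, wz], ...]}. A call has 1 to 5 rows; each row shifts and turns the commanded pose from where the row before left it, along the tool's axes as they then stand; what a row does not reach is not made up. A row lasts 1/12 s, in which the tool goes at most 41.7 mm and 7.16 degrees, less where a joint would pass 70% of its speed; a pose out of reach is approached as far as the arm can. A call is refused whole if a number of a shift passes 41.7 or a number of a turn 0.125, either way. A call with a gripper value outside its range is refused whole. OPENING is the closure in counts, from 0 (fully open) to 255 (shut), set as the call begins (- or left out, the last holds). The fingers move at their own pace and stop on an object; FORCE is the grip in N (left out, the last holds). Time passes only in rows, so rows that do not move let the fingers close. It gives the time, the measured TCP pose, the force, the opening and the grip force at its end, in the units of the state.
- bot.observe(): the state, without advancing time (a new reading comes with each control period).
- bot.snapshot(name): name is "scene" or "side" or "wrist"; returns (picture, depth): 480x640x3 uint8, red, green, blue; 480x640 float32, m along the optical axis (not along the pixel's ray), 0 where there is no reading.
- bot.get_calibration(name): a dict with "vfov" (degrees; the focal length in pixels is half the picture's height over the tangent of half this angle, whatever the lens; pixels are square), "cx", "cy" (the principal point, pixels), "dist" ([k1, k2, p1, p2, k3] as OpenCV has them; the pictures are not rectified), "rvec" (rotation vector, rad) and "tvec" (3), from world to camera coordinates, as OpenCV has them; the wrist camera has in their place "tool_from_camera" (4x4, takes a point from camera to tool coordinates, whose origin is the TCP and whose axes are the flange's). Camera axes: x right, y down, z forward; pixel columns grow to the right and rows downward; lengths in m; the calibration is good to about 2 mm. A picture is of the moment at which its call begins: read the wrist's pose just before it. get_calibration takes no time and is no camera call.
- bot.sign_off(): hands the job in; it is judged then, once.
The state is a dict: "time_s": time; "q": joint angles; "joint_velocities": joint speeds; "joint_torque": joint torques, N m; "ee_pos": TCP position; "orientation": TCP orientation; "contact_force": force on the tool from outside, world axes, zero at the start; "wrist_torque": the same for the moment, N m; "width": finger opening in m; "grip_force": force on a finger pad.
Only numpy, scipy, OpenCV 4.12 (cv2) and the standard library are available. Lean on these libraries where they do the work, as an engineer would, in place of code of your own. Each camera call takes 0.05 s, during which the arm holds its last target. There are 200 camera calls.

## Working session

There is one attempt and no reset: what is moved stays moved. The work goes in short steps, Python scripts to look and compute and a shell command to move; the robot and the scene stay as the last step left them, time stands still between calls to the robot, and variables do not carry over. Pictures are saved under pics/ and viewed, at most 10 in all, crops included, and the job is handed in when it is done.

```bash
mkdir -p pics; ls
python3 - <<'E'
from cell import bot
import cv2,numpy as np
s=bot.observe();print(s['time_s'],s['ee_pos'],np.round(s['orientation'],3).tolist(),s['width'])
for n in ["scene","side"]:
    p,d=bot.snapshot(n);cv2.imwrite(f"pics/{n}0.png",p[:,:,::-1]);np.save(f"{n}0.npy",d)
    print(n,bot.get_calibration(n))
E
```

```text
pics
0.0 [0.17684541 0.52022408 0.2043079 ] [[-0.947, 0.322, -0.001], [0.322, 0.947, -0.002], [0.0, -0.002, -1.0]] 0.09365938004846547
scene {'vfov': 48.493383534116944, 'cx': 322.71002623957736, 'cy': 237.7215443084262, 'dist': array([-0.15081713,  0.        ,  0.        ,  0.        ,  0.        ]), 'rvec': array([ 1.21850905,  2.4824948 , -0.81500176]), 'tvec': array([ 0.33053673, -0.31109027,  1.62974629])}
side {'vfov': 50.46774416822476, 'cx': 319.56319055845114, 'cy': 235.8029636048483, 'dist': array([0.02535698, 0.        , 0.        , 0.        , 0.        ]), 'rvec': array([ 0.06587666, -2.85803395,  1.22147289]), 'tvec': array([0.53894204, 0.05288205, 1.43526467])}
```

View pics/scene0.png

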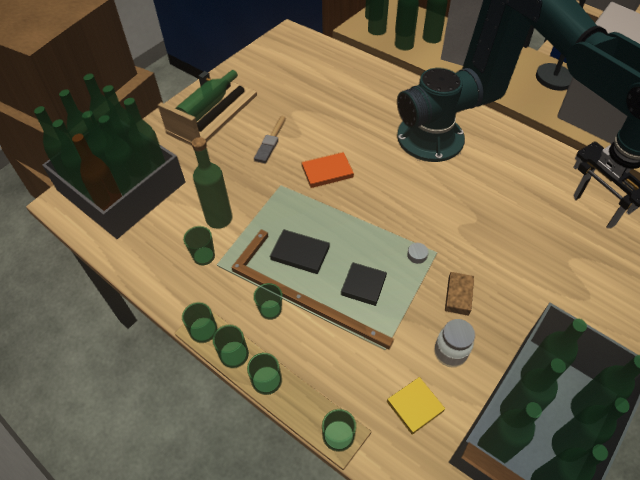

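View pics/side0.png

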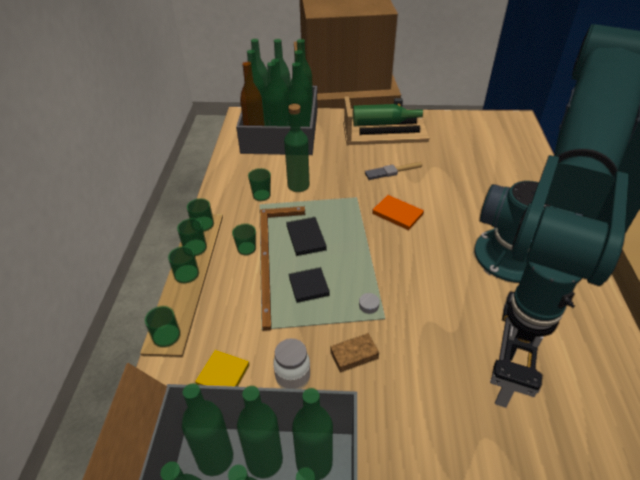

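Candidates: the dark long slab at scene (300,251) and its orange look-alike at (328,169), then the dark square slab at (364,283) and its yellow look-alike at (416,405). I choose the two dark ones on the glass and check them in a close crop.

Run:
```python
import cv2
p=cv2.imread("pics/scene0.png")[180:350,215:447]
p=cv2.convertScaleAbs(p,alpha=1.5,beta=10)
cv2.imwrite("pics/c0.png",cv2.resize(p,None,fx=3.4,fy=3.4,interpolation=cv2.INTER_CUBIC))
```

```text
(no output)
```

View pics/c0.png

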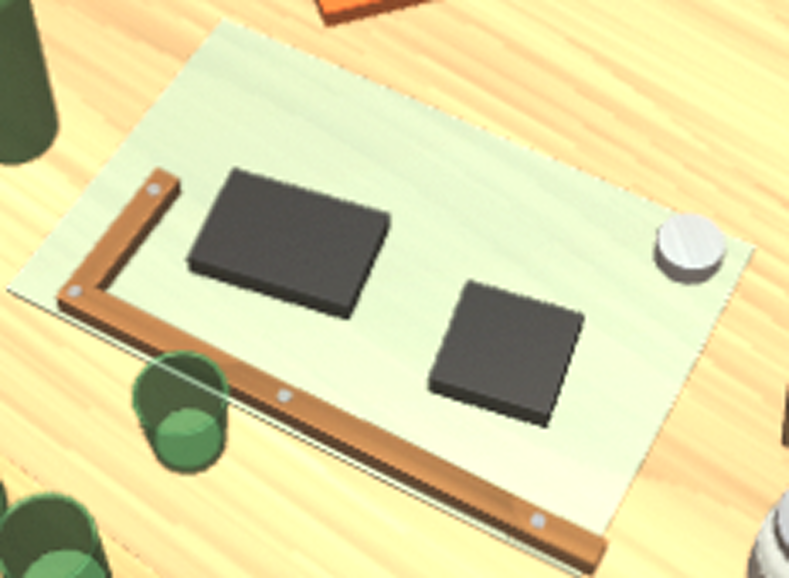

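The crop shows both dark slabs on the glass: the long one with top corners (236,169), (390,214), (350,306) and (189,260), the square one with (468,282), (583,316), (548,414) and (431,380). The inner batten corner is near (100,289).

```bash
cat > h.py <<'E'
import cv2,numpy as np
from cell import bot
def ray(cal,uv,z):
    f=240/np.tan(np.radians(cal['vfov']/2));K=np.array([[f,0,cal['cx']],[0,f,cal['cy']],[0,0,1]])
    n=cv2.undistortPoints(np.array(uv,float).reshape(-1,1,2),K,cal['dist']).reshape(-1,2)
    R=cv2.Rodrigues(cal['rvec'])[0];C=-R.T@cal['tvec']
    d=np.c_[n,np.ones(len(n))]@R
    return C+d*((np.reshape(z,(-1,1))-C[2])/d[:,2:])
def fit(model,world): # world = R model + t ; returns theta,t,residuals
    m=np.array(model,float);w=np.array(world)[:,:2];mc=m.mean(0);wc=w.mean(0)
    a=m-mc;b=w-wc;th=np.arctan2((a[:,0]*b[:,1]-a[:,1]*b[:,0]).sum(),(a*b).sum())
    R=np.array([[np.cos(th),-np.sin(th)],[np.sin(th),np.cos(th)]]);t=wc-R@mc
    return th,t,np.linalg.norm(m@R.T+t-w,axis=1)
E
python3 - <<'E'
from h import *
cal=bot.get_calibration("scene")
f=lambda c:np.array(c)/3.4+[215,180]-.35
sh=[(100,289),(606,543),(58,298),(180,182),(160,170),(225,20),(754,247),(8,290)]
z=[.026]*5+[.006]*3
m=[(.115,-.170),(.115,.248),(.137,-.192),(0,-.170),(0,-.192),(-.17,-.24),(-.17,.24),(.14,-.24)]
w=ray(cal,f(sh),z);th,t,r=fit(m,w);print("sheet",th,t,np.round(r*1e3,1))
R=np.array([[np.cos(th),-np.sin(th)],[np.sin(th),np.cos(th)]]);print("corner",R@[.115,-.17]+t)
for n,px,(a,b) in [("long",[(236,169),(390,214),(350,306),(189,260)],(.045,.065)),("sq",[(468,282),(583,316),(548,414),(431,380)],(.045,.045))]:
    w=ray(cal,f(px),.026);T,c,r=fit([(-a,-b),(-a,b),(a,b),(a,-b)],w)
    print(n,"yaw rel",T-th,"world",c,"corner frame",R.T@(c-t)-[.115,-.17],np.round(r*1e3,1))
# bystanders rough
for n,p,zz in [("tin",(690,240),.028),("tumbB",(180,375),.07)]:
    w=ray(cal,f([p]),zz)[0];print(n,w,R.T@(w[:2]-t)-[.115,-.17])
E
```

```text
sheet 0.14569670085764774 [0.56718911 0.03016416] [2.4 3.3 2.1 2.1 2.1 1.2 3.8 1.7]
corner [ 0.70565159 -0.12133878]
long yaw rel 0.17057711567025352 world [ 0.58129908 -0.03788534] corner frame [-0.11091907  0.10062298] [2.2 2.  2.3 1.2]
sq yaw rel 0.1724013050084915 world [0.56160892 0.14730937] corner frame [-0.10351371  0.2867142 ] [1.5 2.1 2.7 2.1]
tin [0.40374568 0.20252896 0.028     ] [-0.25168751  0.3642676 ]
tumbB [ 0.73929106 -0.0037717   0.07      ] [0.05035166 0.11143762]
```

```bash
cat > st.py <<'E'
from h import *
s=bot.observe();th=0.1457;R=np.array([[np.cos(th),-np.sin(th)],[np.sin(th),np.cos(th)]])
p=R.T@(s['ee_pos'][:2]-[.70565,-.12134]);o=s['orientation']
f=R.T@s['contact_force'][:2]
print("t%.2f xy(corner,mm) %.1f %.1f z %.1f toolx-in-sheet %.4f tilt %.3f w %.1f F(sheet) %.1f %.1f %.1f q6 %.0f"%(s['time_s'],*p*1e3,s['ee_pos'][2]*1e3,np.arctan2(o[1,0],o[0,0])-th,o[2,2],s['width']*1e3,*f,s['contact_force'][2],s['q'][5]))
E
python3 -m jog '{"linear":[[0,0,0],[0,0,0],[0,0,0],[0,0,0]],"delta_rot":[[0,0,-0.1183],[0,0,-0.1183],[0,0,-0.1183],[0,0,-0.1183]]}' 119 20
python3 st.py
python3 -m jog '{"linear":[[-19.2,-32.4,0],[-19.2,-32.4,0],[-19.2,-32.4,0],[-19.2,-32.4,0],[-19.2,-32.4,0]],"delta_rot":[[0,0,0],[0,0,0],[0,0,0],[0,0,0],[0,0,0]]}'
python3 -m jog '{"linear":[[-19.2,-32.4,0],[-19.2,-32.4,0],[-19.2,-32.4,0],[-19.2,-32.4,0],[-19.2,-32.4,0]],"delta_rot":[[0,0,0],[0,0,0],[0,0,0],[0,0,0],[0,0,0]]}'
python3 -m jog '{"linear":[[-19.2,-32.4,0],[-19.2,-32.4,0],[-19.2,-32.4,0],[0,0,0],[0,0,0]],"delta_rot":[[0,0,0],[0,0,0],[0,0,0],[0,0,0],[0,0,0]]}'
python3 st.py
```

```text
time_s: 0.43
ee_pos: [0.1769, 0.5204, 0.2048]
orientation: [[-0.989, -0.151, -0.001], [-0.151, 0.989, -0.001], [0.001, -0.001, -1.0]]
contact_force: [0.9, -0.5, -0.4]
width: 0.0705
grip_force: 0.0
t0.43 xy(corner,mm) -429.9 711.7 z 204.8 toolx-in-sheet -3.1361 tilt -1.000 w 70.5 F(sheet) 0.8 -0.6 -0.4 q6 -33
time_s: 0.85
ee_pos: [0.296, 0.3728, 0.2049]
orientation: [[-0.989, -0.146, -0.001], [-0.146, 0.989, -0.001], [0.001, -0.0, -1.0]]
contact_force: [-0.7, 0.7, -0.1]
width: 0.0498
grip_force: 0.0
time_s: 1.27
ee_pos: [0.4145, 0.2262, 0.2051]
orientation: [[-0.989, -0.145, -0.0], [-0.145, 0.989, -0.0], [0.0, 0.0, -1.0]]
contact_force: [1.2, -0.2, 0.8]
width: 0.0503
grip_force: 0.0
time_s: 1.68
ee_pos: [0.4855, 0.1386, 0.2045]
orientation: [[-0.99, -0.141, -0.002], [-0.141, 0.99, 0.0], [0.002, 0.0, -1.0]]
contact_force: [-0.2, 0.7, -1.2]
width: 0.0503
grip_force: 0.0
t1.68 xy(corner,mm) -180.1 289.2 z 204.5 toolx-in-sheet -3.1457 tilt -1.000 w 50.3 F(sheet) -0.1 0.7 -1.2 q6 -89
```

```bash
python3 -m jog '{"linear":[[0,0,38],[0,0,38],[0,0,38],[0,0,38],[0,0,37]],"delta_rot":[[0,0,0],[0,0,0],[0,0,0],[0,0,0],[0,0,0]]}' >/dev/null
python3 -m jog '{"linear":[[-5,0,0],[-5,0,0],[-5,0,0],[-5,0,0],[-5,0,0]],"delta_rot":[[0,0,0],[0,0,0],[0,0,0],[0,0,0],[0,0,0]]}' >/dev/null
python3 st.py
python3 -m jog '{"linear":[[-5,0,0],[-5,0,0],[-5,0,0],[-5,0,0],[-5,0,0]],"delta_rot":[[0,0,0],[0,0,0],[0,0,0],[0,0,0],[0,0,0]]}' >/dev/null
python3 st.py
python3 -m jog '{"linear":[[-4,0,0],[-4,0,0],[-4,0,0],[-4,0,0],[-4,0,0]],"delta_rot":[[0,0,0],[0,0,0],[0,0,0],[0,0,0],[0,0,0]]}' >/dev/null
python3 st.py
```

```text
t2.52 xy(corner,mm) -153.4 291.5 z 19.3 toolx-in-sheet -3.1413 tilt -1.000 w 50.3 F(sheet) -3.3 2.1 2.5 q6 -89
t2.93 xy(corner,mm) -130.6 290.2 z 17.2 toolx-in-sheet -3.1423 tilt -1.000 w 50.1 F(sheet) -5.8 1.2 5.1 q6 -89
t3.35 xy(corner,mm) -110.6 290.1 z 17.2 toolx-in-sheet -3.1425 tilt -1.000 w 49.7 F(sheet) -5.4 0.3 5.3 q6 -89
```

```bash
for i in 1 2; do python3 -m jog '{"linear":[[-2,0,0],[-2,0,0],[-1,0,0],[0,0,0]],"delta_rot":[[0,0,0],[0,0,0],[0,0,0],[0,0,0]]}' >/dev/null
python3 st.py; done
python3 -m jog '{"linear":[[-1,0,0],[-1,0,0],[0,0,0]],"delta_rot":[[0,0,0],[0,0,0],[0,0,0]]}' >/dev/null
python3 st.py
```

```text
t3.68 xy(corner,mm) -105.4 290.1 z 17.1 toolx-in-sheet -3.1426 tilt -1.000 w 50.0 F(sheet) -5.5 0.1 4.5 q6 -89
t4.02 xy(corner,mm) -100.8 290.2 z 17.0 toolx-in-sheet -3.1424 tilt -1.000 w 49.9 F(sheet) -6.5 0.0 5.1 q6 -89
t4.27 xy(corner,mm) -100.8 290.1 z 17.0 toolx-in-sheet -3.1423 tilt -1.000 w 50.0 F(sheet) -11.2 -0.3 9.4 q6 -89
```

```bash
for i in 1 2; do python3 -m jog '{"linear":[[-1,0,0],[-1,0,0],[0,0,0]],"delta_rot":[[0,0,0],[0,0,0],[0,0,0]]}' >/dev/null
python3 st.py; done
```

```text
t4.52 xy(corner,mm) -100.7 290.1 z 17.1 toolx-in-sheet -3.1423 tilt -1.000 w 50.4 F(sheet) -15.2 -0.1 12.4 q6 -89
t4.77 xy(corner,mm) -100.7 290.1 z 17.0 toolx-in-sheet -3.1422 tilt -1.000 w 49.9 F(sheet) -20.2 -0.3 15.7 q6 -89
```

```bash
python3 -m jog '{"linear":[[20,0,0],[40,0,0],[40,0,0]],"delta_rot":[[0,0,0],[0,0,0],[0,0,0]]}' 60 >/dev/null
python3 -m jog '{"linear":[[0,-38,0],[0,-38,0],[0,-38,0],[0,-38,0],[0,-38,0]],"delta_rot":[[0,0,0],[0,0,0],[0,0,0],[0,0,0],[0,0,0]]}' >/dev/null
python3 st.py
for i in 1 2 3 ; do python3 -m jog '{"linear":[[-5,0,0],[-5,0,0],[-5,0,0],[-5,0,0],[-5,0,0]],"delta_rot":[[0,0,0],[0,0,0],[0,0,0],[0,0,0],[0,0,0]]}' >/dev/null
python3 st.py; done
```

```text
t5.43 xy(corner,mm) -193.1 98.1 z 17.3 toolx-in-sheet -3.1417 tilt -1.000 w 72.1 F(sheet) 0.4 -0.1 -0.4 q6 -111
t5.85 xy(corner,mm) -170.5 102.5 z 16.2 toolx-in-sheet -3.1389 tilt -1.000 w 71.9 F(sheet) -7.9 2.0 5.4 q6 -110
t6.27 xy(corner,mm) -146.8 103.2 z 15.7 toolx-in-sheet -3.1390 tilt -1.000 w 71.9 F(sheet) -7.5 0.7 3.4 q6 -109
t6.68 xy(corner,mm) -121.7 102.7 z 15.6 toolx-in-sheet -3.1394 tilt -1.000 w 71.8 F(sheet) -7.2 -0.2 3.2 q6 -108
```

```bash
for i in 1 2 3; do python3 -m jog '{"linear":[[-3,0,0],[-2,0,0],[-2,0,0],[0,0,0]],"delta_rot":[[0,0,0],[0,0,0],[0,0,0],[0,0,0]]}' >/dev/null
python3 st.py; done; python3 -m jog '{"linear":[[-1,0,0],[-1,0,0],[0,0,0]],"delta_rot":[[0,0,0],[0,0,0],[0,0,0]]}' >/dev/null
python3 st.py
```

```text
t7.02 xy(corner,mm) -114.3 102.6 z 15.6 toolx-in-sheet -3.1394 tilt -1.000 w 72.0 F(sheet) -5.5 -0.0 3.5 q6 -108
t7.35 xy(corner,mm) -107.3 102.6 z 15.6 toolx-in-sheet -3.1395 tilt -1.000 w 71.9 F(sheet) -6.9 -0.1 2.0 q6 -107
t7.68 xy(corner,mm) -100.3 102.6 z 15.6 toolx-in-sheet -3.1394 tilt -1.000 w 71.8 F(sheet) -6.0 0.2 2.4 q6 -107
t7.93 xy(corner,mm) -100.3 102.6 z 15.6 toolx-in-sheet -3.1394 tilt -1.000 w 72.0 F(sheet) -10.8 -0.5 6.1 q6 -107
```

```bash
python3 -m jog '{"linear":[[15,0,0],[20,0,0],[0,0,-40],[0,0,-40]],"delta_rot":[[0,0,0],[0,0,0],[0,0,0],[0,0,0]]}' 163 >/dev/null
python3 -m jog '{"linear":[[-10,33,0],[-10,33,0],[-10,33,0],[-10,33,0]],"delta_rot":[[0,0,0],[0,0,0],[0,0,0],[0,0,0]]}' >/dev/null
python3 -m jog '{"linear":[[-10,33,0],[-10,33,0],[-10,33,0],[-10,33,0]],"delta_rot":[[0,0,0],[0,0,0],[0,0,0],[0,0,0]]}' >/dev/null
python3 -m jog '{"linear":[[0,0,0],[0,0,0],[0,0,0],[0,0,0],[0,0,0]],"delta_rot":[[0,0,0.12],[0,0,0.12],[0,0,0.12],[0,0,0.12],[0,0,0.12]]}' >/dev/null
python3 -m jog '{"linear":[[0,0,0],[0,0,0],[0,0,0],[0,0,0],[0,0,0]],"delta_rot":[[0,0,0.12],[0,0,0.12],[0,0,0.12],[0,0,0.12],[0,0,0.12]]}' >/dev/null
python3 -m jog '{"linear":[[0,0,0],[0,0,0],[0,0,0],[0,0,0],[0,0,0]],"delta_rot":[[0,0,0.12],[0,0,0.12],[0,0,0.12],[0,0,0.01],[0,0,0]]}' >/dev/null
python3 st.py
python3 - <<'E'
from h import *
p,d=bot.snapshot("scene");p=cv2.convertScaleAbs(p[180:350,215:447,::-1],alpha=1.5,beta=10)
cv2.imwrite("pics/c1.png",cv2.resize(p,None,fx=3.4,fy=3.4,interpolation=cv2.INTER_CUBIC))
E
```

```text
t10.18 xy(corner,mm) -51.3 366.2 z 96.3 toolx-in-sheet 1.5759 tilt -1.000 w 33.9 F(sheet) 0.1 0.4 -0.1 q6 8
```

View pics/c1.png

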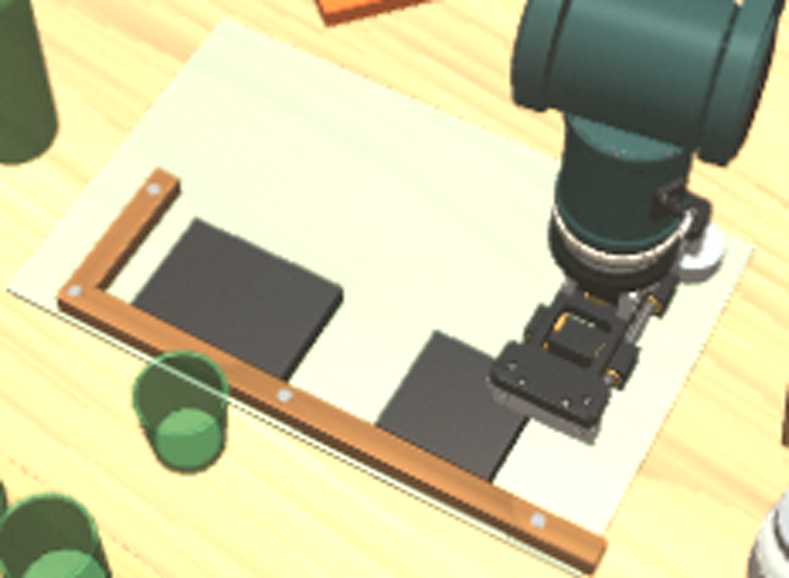

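Both slabs lie flush to the long batten: the long one around (240,300), the square one around (455,405). Next I push the square slab along the batten.

```bash
python3 -m jog '{"linear":[[0,0,40],[0,0,40],[0,0,0]],"delta_rot":[[0,0,0],[0,0,0],[0,0,0]]}' >/dev/null
python3 st.py
for i in 1 2 3 4; do python3 -m jog '{"linear":[[-5,0,0],[-5,0,0],[-5,0,0],[-5,0,0],[-5,0,0]],"delta_rot":[[0,0,0],[0,0,0],[0,0,0],[0,0,0],[0,0,0]]}' >/dev/null
python3 st.py; done
```

```text
t10.48 xy(corner,mm) -57.5 364.3 z 7.3 toolx-in-sheet 1.5740 tilt -1.000 w 33.8 F(sheet) -1.6 -0.5 -2.1 q6 8
t10.90 xy(corner,mm) -49.6 339.1 z 19.2 toolx-in-sheet 1.5712 tilt -1.000 w 33.8 F(sheet) 0.6 -0.8 -0.6 q6 5
t11.32 xy(corner,mm) -50.4 316.0 z 17.8 toolx-in-sheet 1.5719 tilt -1.000 w 34.1 F(sheet) 0.5 4.8 4.1 q6 3
t11.73 xy(corner,mm) -50.4 291.0 z 17.8 toolx-in-sheet 1.5720 tilt -1.000 w 33.7 F(sheet) 1.0 5.9 4.4 q6 1
t12.15 xy(corner,mm) -50.4 266.0 z 17.8 toolx-in-sheet 1.5721 tilt -1.000 w 33.8 F(sheet) 0.1 5.7 4.4 q6 -1
```

```bash
for i in 1 2 3; do python3 -m jog '{"linear":[[-3,0,0],[-2,0,0],[-2,0,0],[-3,0,0],[0,0,0]],"delta_rot":[[0,0,0],[0,0,0],[0,0,0],[0,0,0],[0,0,0]]}' >/dev/null
python3 st.py; done
for i in 1 2 3; do python3 -m jog '{"linear":[[-1,0,0],[-1,0,0],[-1,0,0],[0,0,0]],"delta_rot":[[0,0,0],[0,0,0],[0,0,0],[0,0,0]]}' >/dev/null
python3 st.py; done
```

```text
t12.57 xy(corner,mm) -50.4 255.9 z 17.8 toolx-in-sheet 1.5717 tilt -1.000 w 33.7 F(sheet) -0.2 5.2 4.4 q6 -2
t12.98 xy(corner,mm) -50.5 248.0 z 17.8 toolx-in-sheet 1.5723 tilt -1.000 w 34.2 F(sheet) -0.1 9.2 5.1 q6 -3
t13.40 xy(corner,mm) -50.4 238.1 z 17.8 toolx-in-sheet 1.5724 tilt -1.000 w 34.0 F(sheet) 0.5 9.5 6.2 q6 -4
t13.73 xy(corner,mm) -50.5 235.6 z 17.8 toolx-in-sheet 1.5726 tilt -1.000 w 33.5 F(sheet) -0.4 9.5 5.5 q6 -4
t14.07 xy(corner,mm) -50.5 232.6 z 17.8 toolx-in-sheet 1.5726 tilt -1.000 w 34.0 F(sheet) 0.7 9.8 5.2 q6 -5
t14.40 xy(corner,mm) -50.4 229.6 z 17.9 toolx-in-sheet 1.5727 tilt -1.000 w 34.1 F(sheet) -0.1 10.7 6.2 q6 -5
```

```bash
for i in 1 2 3 4; do python3 -m jog '{"linear":[[-1,0,0],[-1,0,0],[0,0,0]],"delta_rot":[[0,0,0],[0,0,0],[0,0,0]]}' >/dev/null
python3 st.py; done
```

```text
t14.65 xy(corner,mm) -50.4 227.7 z 17.8 toolx-in-sheet 1.5727 tilt -1.000 w 33.7 F(sheet) 0.6 11.2 5.8 q6 -5
t14.90 xy(corner,mm) -50.4 225.8 z 17.8 toolx-in-sheet 1.5727 tilt -1.000 w 33.7 F(sheet) -0.1 11.1 4.6 q6 -5
t15.15 xy(corner,mm) -50.5 225.7 z 17.9 toolx-in-sheet 1.5730 tilt -1.000 w 34.1 F(sheet) -1.5 14.8 5.5 q6 -5
t15.40 xy(corner,mm) -50.4 225.7 z 17.9 toolx-in-sheet 1.5734 tilt -1.000 w 33.8 F(sheet) 0.5 17.8 5.7 q6 -6
```

```bash
python3 -m jog '{"linear":[[10,0,0],[20,0,0],[0,0,-40],[0,0,-40]],"delta_rot":[[0,0,0],[0,0,0],[0,0,0],[0,0,0]]}' >/dev/null
python3 -m jog '{"linear":[[10,-40,0],[10,-40,0],[0,-40,0],[0,-40,0],[0,-40,0]],"delta_rot":[[0,0,-0.0],[0,0,0],[0,0,0],[0,0,0],[0,0,0]]}' >/dev/null
python3 st.py
python3 - <<'E'
from h import *
p,d=bot.snapshot("scene");cv2.imwrite("pics/s2.png",p[:,:,::-1]);p=cv2.convertScaleAbs(p[210:310,225:375,::-1],alpha=2,beta=25)
cv2.imwrite("pics/c2.png",cv2.resize(p,None,fx=5.3,fy=5.3,interpolation=cv2.INTER_CUBIC))
E
```

```text
t16.15 xy(corner,mm) -253.6 266.5 z 95.6 toolx-in-sheet 1.5712 tilt -1.000 w 34.2 F(sheet) -0.8 -0.2 -0.2 q6 -2
```

View pics/c2.png

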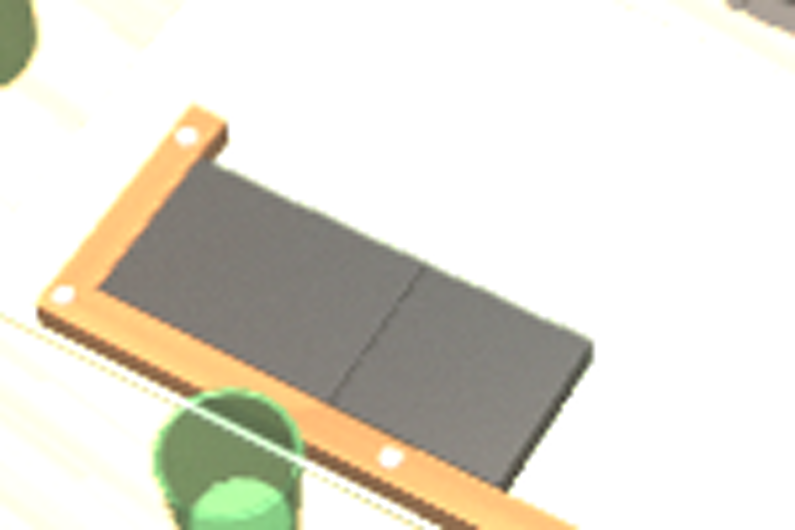

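The slabs form one straight bed. The near edges are collinear through (212,160), (420,262) and (590,345), there is no gap at either batten, only a hairline joint between the slabs, and the arm is clear.

```bash
python3 -c "
from cell import bot
print(bot.sign_off())"
```

```text
the job is handed in; nothing more can be done
None
```

I handed the job in at about 16 s of the 58 s allowed: the long slab is home in the corner, the square slab is butted against it, and both look flush to the long batten in the last picture; the hand-in call returned no verdict.

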